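# Open the empty bar fixture to its loading position

### The arm

A 6-joint arm with a two-finger parallel gripper is mounted at the origin on a cart in front of the work surface, level with it; the furniture and walls round the work are solid. World frame = base frame: x ahead of the robot, y to its left, z up, the work surface at z = 0. Lengths are in mm, angles in rad, forces in N, time in s.
With the tool pointing down it reaches from about 350 to 875 mm from the base axis. Payload 4.2 kg.
Tool frame: the origin (TCP) lies midway between the tips of the shut fingers; the grasp point (between the pads) lies 19 mm behind it; z points along the fingers, y is the line along which they close (so a half turn about z gives the same grasp; the last joint's range is limited). The gripper opens to 85 mm and grips with 20 to 120 N. Pads are 22 mm wide; open, the fingers measure 114 mm over their backs; the gripper's body (76 mm by 85 mm) begins 54 mm behind the grasp point. The pads swing forward as they close: fully open they stand 13 mm farther back than shut.
Start: joints at [-0.948, 0.385, 0.008, 0, -1.194, -0.259], TCP at [222.407, -584.067, 231.312] pointing down, gripper open.
Joint ranges: [-3.14, 3.14], [-1.21, 2.06], [-1.07, 1.41], [-3.16, 2.05], [-2.99, -0.16], [-3.1, 3.1]. Speed limits (rad/s): [2.79, 2.79, 3.14, 3.14, 3.14, 3.14].

### API

Orientations are given as a unit quaternion [x, y, z, w].
In Python, from bench import arm gives the robot as it stands.
- The arm moves only by the tool send_rows, never from a script. Its argument "targets" is a list of rows, each an object of numbers: "gripper": the gripper command: -1 is fully open, 1 is shut, values between are in proportion; "x", "y", "z": the shift along the tool's x, y, z in cm; "ax", "ay", "az": the turn, a rotation vector about the tool's x, y, z in degrees. A call has 1 to 5 rows; each row shifts and turns the commanded pose from where the row before left it, along the tool's axes as they then stand; what a row does not reach is not made up. A row lasts 1/12 s, in which the tool goes at most 41.7 mm and 7.16 degrees, less where a joint would pass 70% of its speed; a pose out of reach is approached as far as the arm can. A call is refused whole if a number of a shift passes 4.17 or a number of a turn 7.16, either way. A call with a gripper value outside its range is refused whole. The fingers move at their own pace and stop on an object; the grip force is fixed at half the most. Time passes only in rows, so rows that do not move let the fingers close. It gives the time, the measured TCP pose, the force, the opening and the grip force at its end, in the units of the state.
- arm.read_state(): the state, without advancing time (a new reading comes with each control period).
- arm.get_image(name): name is "scene" or "side" or "wrist"; returns (picture, depth): 384x512x3 uint8, red, green, blue; 384x512 float32, mm along the optical axis (not along the pixel's ray), 0 where there is no reading.
- arm.camera_model(name): a dict with "fx", "fy", "cx", "cy" (pixels), "cam_to_world" (4x4, takes a point from camera to world coordinates). Camera axes: x right, y down, z forward; pixel columns grow to the right and rows downward; lengths in mm; the calibration is good to about 2 mm. A picture is of the moment at which its call begins: read the wrist's pose just before it. camera_model takes no time and is no camera call; for the wrist camera it gives the pose at the moment of the call.
- arm.job_done(): hands the job in; it is judged then, once.
Trained networks look in the newest picture that a camera, given by its name, has taken for a name from the list of things; names that differ only in an ending like _2 or _b are one class to them, and where a whole thing is asked for, a point or a joint stands for the part that bears it (a point fixed in the world has none). Each returns a list of dicts, best first, with "score" (0 to 1); they miss things now and then, are a little off and sometimes report something else, mostly with a low value. They report only what shows in the picture. A call takes as long as a camera call.
- arm.boxes_of(camera, thing): "rect" ([left, top, width, height] in pixels, round what is visible of it).
The state is a dict: "clock": time; "joints": joint angles; "joint_vel": joint speeds; "joint_efforts": joint torques, N m; "position": TCP position; "ee_rot": TCP orientation; "contact_force": force on the tool from outside, world axes, zero at the start; "wrist_torque": the same for the moment, N m; "gripper_width": finger opening in mm; "grasp_force": force on a finger pad.
Only numpy, scipy, OpenCV 4.12 (cv2) and the standard library are available. Lean on these libraries where they do the work, as an engineer would, in place of code of your own. Each camera call takes 0.05 s, during which the arm holds its last target. There are 200 camera calls.

### The job

Two bar fixtures stand on the bench; one already holds a bar, the nest of the other is empty. Get the empty one ready for loading: with the fingertips push the upright plate of its sprung slide away from the nest until the stop pin has snapped in, without running the slide onto its end stop, then let go so that it springs back and rests on the pin at mid position. Leave the loaded fixture, its bar and everything else on the bench alone.

Things in the scene. Friction and masses are not known exactly. Their poses are not given: they have to be found in the camera images.
- empty_fixture: fixture to set, fixed to the bench, told by its empty nest: aluminium base 204x84x12 mm, steel fence at the near end, sprung steel slide, end stop at the far end. Origin on the bench, 90 mm from the fence end of the base; z up; +x is the way the slide is pushed open, away from the fence (within 0.3 rad of straight away from the robot)
- empty_nest (a point): middle of the empty fixture's nest, on its floor 12 mm above the bench, where a bar would lie across: 16 mm wide gap between the fence (18 mm thick, top 35 mm above the bench) and the jaw face of the closed slide (top of the jaw 33 mm above the bench)
- empty_plate (a point): centre of the push face (towards the nest) of the upright dark plate on the empty fixture's slide, 52 mm above the bench; moves with the slide. Plate 44 mm wide, 12 mm thick, its face from 33 to 72 mm above the bench. Before it lies the flat jaw top, 35 mm long, 33 mm above the bench; within 80 mm before the face nothing stands higher than 35 mm
- empty_slide (a joint): travel of the empty fixture's slide, m: 0 closed (start), 0.060 on the end stop. A spring drives it back, 5.4 N at 0 to 9 N at 0.060. Past 0.032 the stop pin snaps into its notch; released beyond that it returns to rest on the pin at about 0.030; released sooner it goes back to 0. A push to 0.040 to 0.052 is good
- empty_pin (a joint): travel of the sprung stop pin of the empty fixture, m: 0 while it rides on the slide's flank, 0.006 when snapped into the notch. Works by itself. Its housing and black knob (18 mm across, top 30 mm above the bench) stand out from the fixture's right side to 74 mm from the middle line
- loaded_fixture: the twin fixture, same make and axes, whose nest holds a bar; leave it alone
- loaded_slide (a joint): travel of the loaded fixture's slide in m, near 0, pressing on the bar; must stay there
- held_bar: dark ground square bar, 16 x 100 x 16 mm, clamped across the nest of the loaded fixture; origin at the centre of its underside
- collet: turned grey collet standing on the bench, 33 mm across, 41 mm high, between the fixtures; bystander, origin under its centre
- parts_jar: small clear jar with a blue lid, 42 mm across, 41 mm high, between the fixtures; bystander, origin under its centre
- casting: grey eight-sided casting, 36 x 55 x 14 mm, between the fixtures; bystander, origin under its centre
- eraser: brown abrasive block, 34 x 62 x 20 mm, right of the fixtures; bystander, origin under its centre
- driver: small blue-handled screwdriver, 130 mm long, 18 mm thick, lying right of the fixtures; bystander

How it is judged:
By the outcome, as a careful person would: the job done as asked, in the order asked, and still so for the second after the job is handed in, with the robot touching nothing.
It also fails if it takes over 35 s, if anything falls off the work surface, if the arm or the gripper's body presses on something with over 40 N, if the wrist force passes 120 N, or if a joint passes its speed limit or range.

## Working session

There is one attempt and no reset: what is moved stays moved. The work goes in short steps, Python scripts to look and compute and a tool call to move; the robot and the scene stay as the last step left them, time stands still between calls to the robot, and variables do not carry over. Pictures are saved under pics/ and viewed, at most 10 in all, crops included, and the job is handed in when it is done.

Besides the shell and the picture viewer there is one more tool, called after "Call:" by a JSON object that holds its "api" and its "payload", one argument or row to a line. send_rows: Moves the arm, as the interface text tells. Its arguments: {"type":"object","properties":{"targets":{"type":"array"}},"required":["targets"]}

```bash
mkdir -p pics
cat > h.py <<'E'
from bench import arm
import numpy as np, cv2
def cloud(n):
    p,d=arm.get_image(n); m=arm.camera_model(n)
    v,u=np.mgrid[:384,:512]
    c=np.stack([(u-m['cx'])/m['fx']*d,(v-m['cy'])/m['fy']*d,d,np.ones_like(d)],-1)
    w=(c@np.array(m['cam_to_world']).T)[...,:3]; w[d==0]=np.nan
    return p,w
E
python3 - <<'E'
from h import *
ps=[]
for n in ['scene','side']:
    p,w=cloud(n); np.save(n+'.npy',w); ps.append(p)
    for t in ['empty_fixture','empty_plate','empty_nest','loaded_fixture','held_bar','collet','parts_jar','casting','eraser','driver','empty_pin']:
        b=arm.boxes_of(n,t)[:2]
        for q in b:
            r=q['rect']; i=int(r[1]+r[3]/2);j=int(r[0]+r[2]/2)
            print(n,t,round(q['score'],2),np.round(r),np.round(w[min(i,383),min(j,511)]))
    cv2.imwrite(f'pics/{n}.png',cv2.resize(p[...,::-1],(800,600)))
print(arm.read_state())
E
```

```text
scene empty_fixture 0.65 [241. 190.  62.  45.] [nan nan nan]
scene empty_plate 0.91 [249. 196.  32.  24.] [ 538. -282.   48.]
scene empty_nest 0.87 [244. 192.  57.  41.] [nan nan nan]
scene loaded_fixture 0.8 [229. 157.  26.  25.] [652.  13.  19.]
scene parts_jar 0.6 [234. 186.   6.   3.] [ 547. -121.   44.]
scene casting 0.58 [251. 184.  17.  12.] [ 624. -129.    9.]
scene eraser 0.88 [282. 253.  28.  23.] [ 473. -508.   20.]
scene driver 0.46 [333. 256.  27.   6.] [ 584. -560.   17.]
scene empty_pin 0.43 [283. 213.   7.  10.] [ 578. -333.   24.]
side empty_fixture 0.79 [220. 192.  86.  46.] [ 550. -240.   26.]
side empty_fixture 0.62 [160. 241.  52.  34.] [561.  26.  47.]
side empty_plate 0.57 [250. 194.  41.  30.] [ 533. -249.   42.]
side empty_nest 0.82 [219. 191.  90.  44.] [ 548. -247.   26.]
side loaded_fixture 0.71 [122. 238. 111.  64.] [570.  37.  26.]
side held_bar 0.62 [194. 258.  29.  32.] [515.  20.  27.]
side collet 0.9 [272. 239.  12.  28.] [ 441. -109.   25.]
side parts_jar 0.52 [226. 226.  18.  26.] [537. -99.  34.]
side casting 0.7 [188. 231.  23.  12.] [628. -96.  14.]
side eraser 0.61 [318. 185.  13.  14.] [ 476. -461.   18.]
{'clock': 1.2, 'joints': array([-9.48432985e-01,  3.84715978e-01,  7.93186549e-03,  3.59694335e-05,
       -1.19401518e+00, -2.58570822e-01]), 'joint_vel': array([-0.00035992, -0.00034761, -0.00062942,  0.00019723,  0.00175811,
        0.0004446 ]), 'joint_efforts': array([-1.17175023e-03, -3.92099690e+01,  1.88609201e+01,  4.19054165e+00,
       -4.26661791e-04,  3.59845359e-06]), 'position': array([ 222.38689554, -584.09105869,  231.32026523]), 'ee_rot': array([-1.80901382e-01,  9.83501240e-01, -5.78948929e-06, -1.57588715e-05]), 'contact_force': array([-0.44679034, -0.05726024,  0.3957154 ]), 'wrist_torque': array([0.01038016, 0.03907571, 0.02846527]), 'grasp_force': 0.0, 'gripper_width': 85.51903862664119}
```

View pics/scene.png

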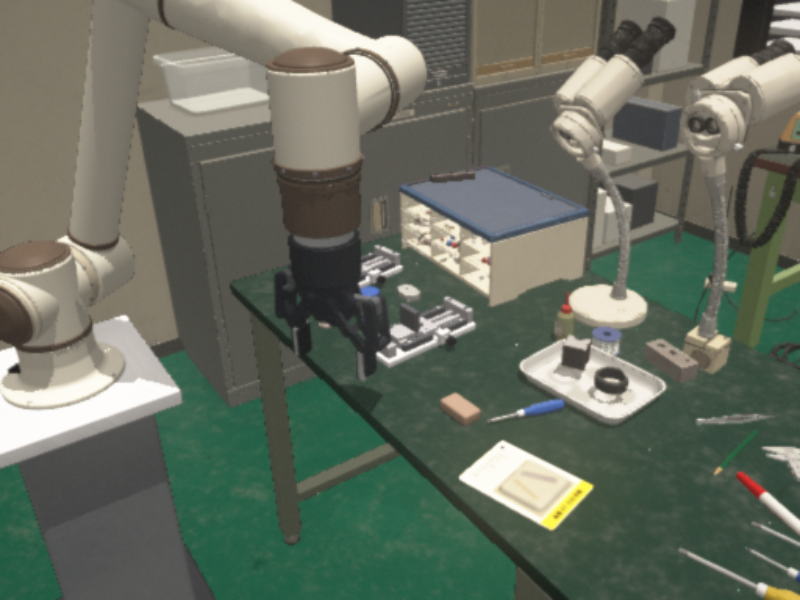

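View pics/side.png

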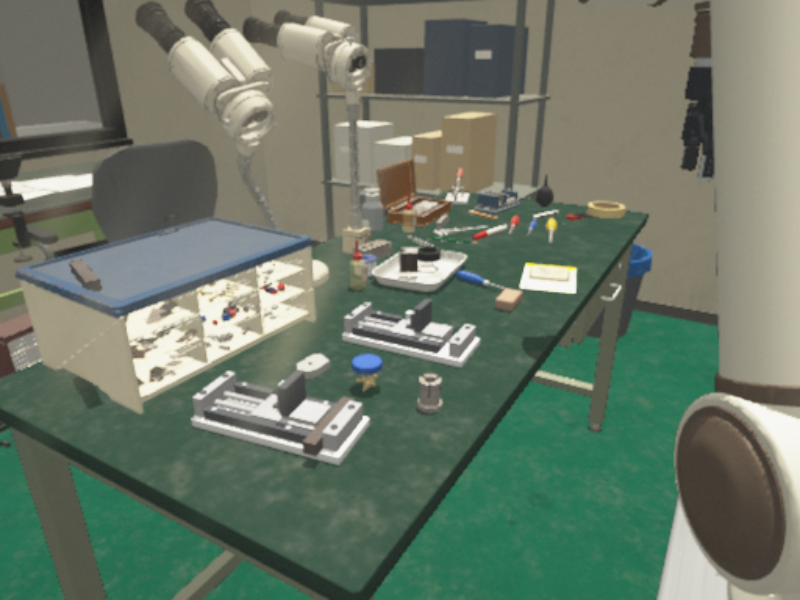

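The empty fixture is the right one, around side pixel (410,330) at y≈-265. The left one holds the dark bar. Next I fit its axis from the cloud and get the wrist camera offset.

Run:
```python
from h import *
w=np.load('side.npy'); q=w[188:240,215:310].reshape(-1,3); q=q[np.isfinite(q).all(1)]
for lo,hi in [(6,18),(38,76),(26,38)]:
    s=q[(q[:,2]>lo)&(q[:,2]<hi)]; s=s[(abs(s[:,0]-560)<150)&(abs(s[:,1]+265)<90)].astype(np.float32)
    print(lo,len(s),cv2.minAreaRect(s[:,:2]),s[:,2].max())
m=arm.camera_model('wrist');print(np.round(m['cam_to_world'],2),m['fx'])
```

```text
Traceback (most recent call last):
cv2.error: OpenCV(4.12.0) /io/opencv/modules/imgproc/src/convhull.cpp:143: error: (-215:Assertion failed) total >= 0 && (depth == CV_32F || depth == CV_32S) in function 'convexHull'
```

Run:
```python
from h import *
w=np.load('side.npy'); q=w[188:240,215:310].reshape(-1,3); q=q[np.isfinite(q).all(1)]
for lo,hi in [(6,18),(38,76),(26,38)]:
    s=q[(q[:,2]>lo)&(q[:,2]<hi)]; s=s[(abs(s[:,0]-560)<150)&(abs(s[:,1]+265)<90)]
    print(lo,len(s), cv2.minAreaRect(np.array(s[:,:2],np.float32,order='C')) if len(s) else w[210,260])
m=arm.camera_model('wrist');print(np.round(m['cam_to_world'],2),m['fx'])
```

```text
6 625 ((561.2907104492188, -260.94610595703125), (203.27464294433594, 87.75733947753906), 4.3733134269714355)
38 213 ((597.1077880859375, -258.6520080566406), (126.69051361083984, 60.61269760131836), 8.639020919799805)
26 458 ((564.6676025390625, -268.956787109375), (196.96783447265625, 88.71321105957031), 4.78445291519165)
[[-3.6000e-01  9.0000e-01  2.4000e-01  1.6163e+02]
 [ 9.3000e-01  3.4000e-01  9.0000e-02 -6.0736e+02]
 [-0.0000e+00  2.6000e-01 -9.7000e-01  3.7311e+02]
 [ 0.0000e+00  0.0000e+00  0.0000e+00  1.0000e+00]] 305.8813335503336
```

Call:
{"api": "send_rows", "payload": {
  "targets": [
    {"gripper": 1, "x": -3.4, "y": 2.0},
    {"gripper": 1, "x": -3.4, "y": 2.0},
    {"gripper": 1, "x": -3.4, "y": 2.0},
    {"gripper": 1, "x": -3.4, "y": 2.0},
    {"gripper": 1, "x": -3.4, "y": 2.0}
  ]
}}

```text
$.targets[0]: bad value
```

Call:
{"api": "send_rows", "payload": {
  "targets": [
    {"gripper": 1, "x": -3.4, "y": 2.0},
    {"gripper": 1, "x": -3.4, "y": 2.0},
    {"gripper": 1, "x": -3.4, "y": 2.0},
    {"gripper": 1, "x": -3.4, "y": 2.0},
    {"gripper": 1, "x": -3.4, "y": 2.0}
  ]
}}

```text
$.targets[0]: bad value
```

Call:
{"api": "send_rows", "payload": {
  "targets": [
    {"gripper": 1, "az": 5.5},
    {"gripper": 1, "az": 5.5},
    {"gripper": 1, "az": 5.5},
    {"gripper": 1},
    {"gripper": 1}
  ]
}}

```text
$.targets[0]: bad value
```

```bash
cat > look.py <<'E'
from h import *
import sys
p,w=cloud('wrist'); np.save('wrist.npy',w)
cv2.imwrite(f'pics/{sys.argv[1]}.png',cv2.resize(p[...,::-1],(800,600)))
for t in ['empty_plate','empty_nest','empty_fixture','empty_pin']:
    for q in arm.boxes_of('wrist',t)[:2]: print(t,round(q['score'],2),np.round(q['rect']))
q=w.reshape(-1,3); q=q[np.isfinite(q).all(1)]
q=q[(abs(q[:,0]-561)<140)&(abs(q[:,1]+261)<80)]
for lo,hi in [(8,15),(60,75),(66,75)]:
    s=q[(q[:,2]>lo)&(q[:,2]<hi)]
    print(lo,len(s), cv2.minAreaRect(np.array(s[:,:2],np.float32,order='C')) if len(s) else '')
s=arm.read_state(); print(s['clock'],s['position'],s['ee_rot'],s['gripper_width'],s['contact_force'])
E
python3 look.py w1
```

```text
8 0 
60 0 
66 0 
1.45 [ 222.38522684 -584.05831659  231.28353223] [-1.80880436e-01  9.83505092e-01  3.95350844e-05 -2.49766332e-05] 85.24138433133709 [ 0.28622444 -0.59994644 -0.48260782]
```

View pics/w1.png

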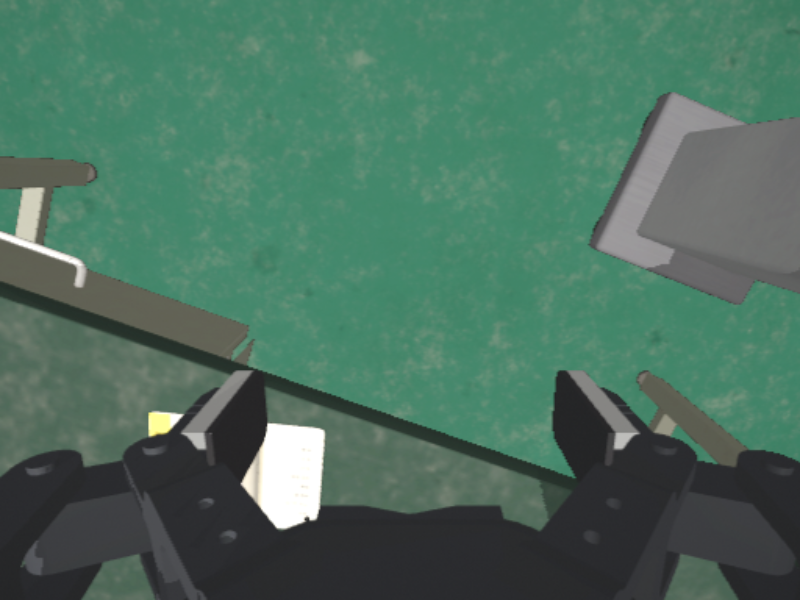

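The picture shows only the floor and the bench edge, because the arm has not moved. The rows evidently need every key.

Call:
{"api": "send_rows", "payload": {
  "targets": [
    {"gripper": 1, "x": -3.4, "y": 2.0, "z": 0, "ax": 0, "ay": 0, "az": 0},
    {"gripper": 1, "x": -3.4, "y": 2.0, "z": 0, "ax": 0, "ay": 0, "az": 0},
    {"gripper": 1, "x": -3.4, "y": 2.0, "z": 0, "ax": 0, "ay": 0, "az": 0},
    {"gripper": 1, "x": -3.4, "y": 2.0, "z": 0, "ax": 0, "ay": 0, "az": 0},
    {"gripper": 1, "x": -3.4, "y": 2.0, "z": 0, "ax": 0, "ay": 0, "az": 0}
  ]
}}

```text
clock: 1.87
position: [346.5, -428.7, 231.5]
ee_rot: [-0.181, 0.984, -0.0, 0.0]
contact_force: [1.1, -0.8, 0.3]
gripper_width: 25.7
grasp_force: 0.0
```

Call:
{"api": "send_rows", "payload": {
  "targets": [
    {"gripper": 1, "x": -3.4, "y": 2.0, "z": 0, "ax": 0, "ay": 0, "az": 0},
    {"gripper": 1, "x": -3.4, "y": 2.0, "z": 0, "ax": 0, "ay": 0, "az": 0},
    {"gripper": 1, "x": -3.4, "y": 2.0, "z": 0, "ax": 0, "ay": 0, "az": 0},
    {"gripper": 1, "x": -3.4, "y": 2.0, "z": 0, "ax": 0, "ay": 0, "az": 0},
    {"gripper": 1, "x": -3.4, "y": 2.0, "z": 0, "ax": 0, "ay": 0, "az": 0}
  ]
}}

```text
clock: 2.28
position: [469.9, -274.5, 231.7]
ee_rot: [-0.181, 0.983, -0.0, 0.0]
contact_force: [0.8, -1.0, -0.4]
gripper_width: 0.2
grasp_force: 0.0
```

Call:
{"api": "send_rows", "payload": {
  "targets": [
    {"gripper": 1, "x": 0, "y": 0, "z": 0, "ax": 0, "ay": 0, "az": 5.5},
    {"gripper": 1, "x": 0, "y": 0, "z": 0, "ax": 0, "ay": 0, "az": 5.5},
    {"gripper": 1, "x": 0, "y": 0, "z": 0, "ax": 0, "ay": 0, "az": 5.5},
    {"gripper": 1, "x": 0, "y": 0, "z": 0, "ax": 0, "ay": 0, "az": 0},
    {"gripper": 1, "x": 0, "y": 0, "z": 0, "ax": 0, "ay": 0, "az": 0}
  ]
}}

```text
clock: 2.7
position: [469.0, -276.1, 231.4]
ee_rot: [-0.039, 0.999, -0.0, 0.0]
contact_force: [0.3, -0.1, -0.3]
gripper_width: 0.0
grasp_force: 0.0
```

```bash
python3 look.py w2
```

```text
empty_plate 0.81 [245. 192.  43.  43.]
empty_nest 0.6 [207. 160.  96. 158.]
empty_fixture 0.67 [208. 158.  96. 164.]
empty_pin 0.62 [382. 146.  42.  32.]
empty_pin 0.61 [210. 248.  12.  14.]
8 1679 ((519.5139770507812, -269.83831787109375), (114.24544525146484, 130.8697509765625), 84.11803436279297)
60 12 ((533.9917602539062, -249.48187255859375), (0.8294337391853333, 10.709646224975586), 5.513752460479736)
66 0 
2.95 [ 468.87698931 -276.39951136  231.35221004] [-3.81261934e-02  9.99272931e-01 -2.07997291e-05  5.19803489e-05] 0.37176987501294084 [0.40682312 0.32984808 0.28668174]
```

View pics/w2.png

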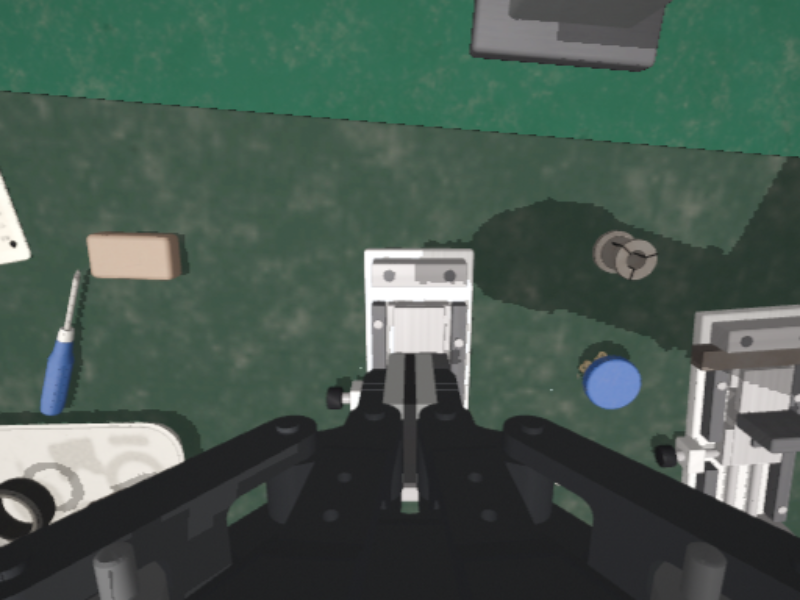

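The wrist view shows the empty nest: fence at (420,265), jaw top at (420,330), plate hidden behind the fingers, pin knob at (335,397). The tool looks about aligned with the fixture. I'll take profiles along the axis next.

Run:
```python
from h import *
w=np.load('wrist.npy')
# base edges per row (native px), z 8..40 pixels between cols 215..320
for r in [162,168,180,195,205,215,225]:
    c=w[r,215:318]; k=np.where((c[:,2]>7)&(c[:,2]<45))[0]
    print(r,215+k[0],215+k[-1],np.round(c[k[0]],1),np.round(c[k[-1]],1),'mid',np.round((c[k[0]]+c[k[-1]])/2,1))
print([tuple(np.round(w[r,276][[0,2]]).astype(int)) for r in range(156,226,2)])
s=np.load('side.npy').reshape(-1,3); s=s[np.isfinite(s).all(1)]
s=s[(abs(s[:,0]-550)<60)&(abs(s[:,1]+261)<50)&(s[:,2]>42)]
print(np.histogram(s[:,0],bins=np.arange(500,612,4)))
f=s[s[:,0]<560]; print(np.percentile(f,[2,10,50,90,98],axis=0).round(1), cv2.minAreaRect(np.array(f[:,:2],np.float32,order='C')))
```

```text
162 233 302 [ 466.6 -311.3   11.4] [ 460.2 -229.2   11. ] mid [ 463.4 -270.3   11.2]
168 233 302 [ 473.9 -311.    11. ] [ 467.7 -228.2    9.7] mid [ 470.8 -269.6   10.4]
180 233 301 [ 488.9 -310.3   10. ] [ 482.3 -227.9   10.4] mid [ 485.6 -269.1   10.2]
195 234 301 [ 507.5 -308.    10.7] [ 501.7 -225.4    8.5] mid [ 504.6 -266.7    9.6]
205 234 300 [ 520.6 -307.3   10.2] [ 514.1 -225.5   10.2] mid [ 517.3 -266.4   10.2]
215 234 300 [ 534.  -306.6    9.3] [ 527.  -224.2   10.9] mid [ 530.5 -265.4   10.1]
225 234 299 [ 547.2 -305.9    9.8] [ 540.  -224.1   11.8] mid [ 543.6 -265.    10.8]
[(np.int64(457), np.int64(-2)), (np.int64(460), np.int64(-2)), (np.int64(461), np.int64(9)), (np.int64(463), np.int64(11)), (np.int64(465), np.int64(12)), (np.int64(466), np.int64(20)), (np.int64(466), np.int64(33)), (np.int64(468), np.int64(34)), (np.int64(470), np.int64(35)), (np.int64(473), np.int64(34)), (np.int64(475), np.int64(32)), (np.int64(477), np.int64(34)), (np.int64(479), np.int64(34)), (np.int64(482), np.int64(35)), (np.int64(489), np.int64(12)), (np.int64(492), np.int64(12)), (np.int64
[... 385 characters left out ...]
64(32)), (np.int64(520), np.int64(33)), (np.int64(523), np.int64(32)), (np.int64(525), np.int64(33)), (np.int64(528), np.int64(32)), (np.int64(530), np.int64(33)), (np.int64(533), np.int64(33))]
(array([ 0,  0,  0,  0,  0,  0,  0,  0, 60, 53, 30,  6,  0,  3,  5,  5,  0,
        0,  0,  0,  0,  0,  0,  0,  0,  0,  0]), array([500, 504, 508, 512, 516, 520, 524, 528, 532, 536, 540, 544, 548,
       552, 556, 560, 564, 568, 572, 576, 580, 584, 588, 592, 596, 600,
       604, 608]))
[[ 533.6 -282.6   42.7]
 [ 534.6 -276.7   45.9]
 [ 536.8 -256.    59. ]
 [ 543.5 -241.4   70.7]
 [ 556.5 -240.    71.5]] ((546.2593383789062, -260.99609375), (24.9206600189209, 44.312164306640625), 3.8202884197235107)
```

Call:
{"api": "send_rows", "payload": {
  "targets": [
    {"gripper": 1, "x": -0.8, "y": 0.13, "z": 3.65, "ax": 0, "ay": 0, "az": 0},
    {"gripper": 1, "x": -0.8, "y": 0.13, "z": 3.65, "ax": 0, "ay": 0, "az": 0},
    {"gripper": 1, "x": -0.8, "y": 0.13, "z": 3.65, "ax": 0, "ay": 0, "az": 0},
    {"gripper": 1, "x": -0.8, "y": 0.13, "z": 3.65, "ax": 0, "ay": 0, "az": 0},
    {"gripper": 1, "x": -0.8, "y": 0.13, "z": 3.65, "ax": 0, "ay": 0, "az": 0}
  ]
}}

```text
clock: 3.37
position: [508.7, -266.8, 47.6]
ee_rot: [-0.038, 0.999, -0.0, 0.001]
contact_force: [0.4, 0.3, -0.5]
gripper_width: 0.3
grasp_force: 0.0
```

Call:
{"api": "send_rows", "payload": {
  "targets": [
    {"gripper": 1, "x": 0, "y": 0, "z": 0, "ax": 0, "ay": 0, "az": 0},
    {"gripper": 1, "x": -0.3, "y": 0, "z": 0, "ax": 0, "ay": 0, "az": 0},
    {"gripper": 1, "x": -0.3, "y": 0, "z": 0, "ax": 0, "ay": 0, "az": 0},
    {"gripper": 1, "x": 0, "y": 0, "z": 0, "ax": 0, "ay": 0, "az": 0}
  ]
}}

```text
clock: 3.7
position: [516.7, -266.9, 51.6]
ee_rot: [-0.038, 0.999, -0.001, 0.003]
contact_force: [-0.1, -0.0, 0.6]
gripper_width: -0.1
grasp_force: 0.0
```

```bash
python3 look.py w3 | tail -1
```

```text
3.95 [ 514.76610504 -266.41723624   50.35076793] [-3.78304259e-02  9.99283278e-01 -3.14376495e-04  1.29981638e-03] 0.34498393027768054 [-0.29175645  0.78093178  0.10944319]
```

View pics/w3.png

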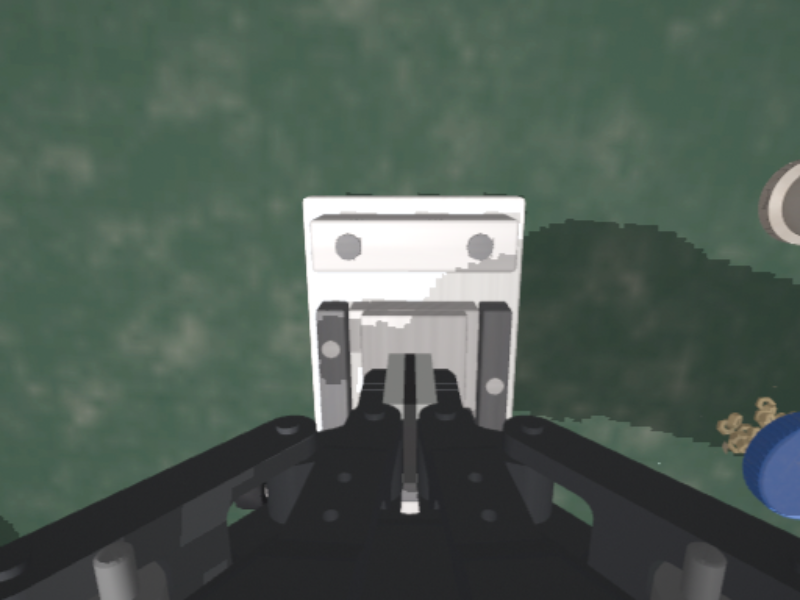

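Fingers are centred over the jaw top at (410,370), clear of fence and rails, with the plate ahead. I'll creep to contact.

Call:
{"api": "send_rows", "payload": {
  "targets": [
    {"gripper": 1, "x": -0.2, "y": 0, "z": 0.2, "ax": 0, "ay": 0, "az": 0},
    {"gripper": 1, "x": -0.2, "y": 0, "z": 0, "ax": 0, "ay": 0, "az": 0},
    {"gripper": 1, "x": -0.2, "y": 0, "z": 0, "ax": 0, "ay": 0, "az": 0}
  ]
}}

```text
clock: 4.2
position: [520.5, -265.7, 46.9]
ee_rot: [-0.038, 0.999, -0.0, -0.0]
contact_force: [0.4, -1.0, -0.1]
gripper_width: 0.1
grasp_force: 0.0
```

Call:
{"api": "send_rows", "payload": {
  "targets": [
    {"gripper": 1, "x": -0.2, "y": 0, "z": 0, "ax": 0, "ay": 0, "az": 0},
    {"gripper": 1, "x": -0.2, "y": 0, "z": 0, "ax": 0, "ay": 0, "az": 0}
  ]
}}

```text
clock: 4.37
position: [524.6, -265.4, 46.7]
ee_rot: [-0.038, 0.999, 0.0, -0.0]
contact_force: [-0.1, -0.9, 0.2]
gripper_width: 0.1
grasp_force: 0.0
```

Call:
{"api": "send_rows", "payload": {
  "targets": [
    {"gripper": 1, "x": -0.2, "y": 0, "z": 0, "ax": 0, "ay": 0, "az": 0},
    {"gripper": 1, "x": -0.2, "y": 0, "z": 0, "ax": 0, "ay": 0, "az": 0}
  ]
}}

```text
clock: 4.53
position: [525.6, -265.2, 46.6]
ee_rot: [-0.038, 0.999, 0.001, -0.003]
contact_force: [-7.0, -0.7, 5.2]
gripper_width: -0.2
grasp_force: 3.4
```

Call:
{"api": "send_rows", "payload": {
  "targets": [
    {"gripper": 1, "x": -0.4, "y": 0, "z": 0, "ax": 0, "ay": 0, "az": 0},
    {"gripper": 1, "x": -0.5, "y": 0, "z": 0, "ax": 0, "ay": 0, "az": 0},
    {"gripper": 1, "x": -0.5, "y": 0, "z": 0, "ax": 0, "ay": 0, "az": 0},
    {"gripper": 1, "x": -0.5, "y": 0, "z": 0, "ax": 0, "ay": 0, "az": 0},
    {"gripper": 1, "x": -0.5, "y": 0, "z": 0, "ax": 0, "ay": 0, "az": 0}
  ]
}}

```text
clock: 4.95
position: [547.3, -263.5, 46.6]
ee_rot: [-0.037, 0.999, 0.001, -0.006]
contact_force: [-11.1, -0.9, 8.0]
gripper_width: -0.0
grasp_force: 5.5
```

Call:
{"api": "send_rows", "payload": {
  "targets": [
    {"gripper": 1, "x": -0.4, "y": 0, "z": 0, "ax": 0, "ay": 0, "az": 0},
    {"gripper": 1, "x": -0.4, "y": 0, "z": 0, "ax": 0, "ay": 0, "az": 0}
  ]
}}

```text
clock: 5.12
position: [556.0, -262.9, 46.5]
ee_rot: [-0.037, 0.999, 0.001, -0.005]
contact_force: [-9.1, -1.5, 6.1]
gripper_width: -0.1
grasp_force: 4.8
```

Call:
{"api": "send_rows", "payload": {
  "targets": [
    {"gripper": 1, "x": -0.4, "y": 0, "z": 0, "ax": 0, "ay": 0, "az": 0},
    {"gripper": 1, "x": -0.4, "y": 0, "z": 0, "ax": 0, "ay": 0, "az": 0},
    {"gripper": 1, "x": -0.2, "y": 0, "z": 0, "ax": 0, "ay": 0, "az": 0},
    {"gripper": 1, "x": -0.1, "y": 0, "z": 0, "ax": 0, "ay": 0, "az": 0},
    {"gripper": 1, "x": 0, "y": 0, "z": 0, "ax": 0, "ay": 0, "az": 0}
  ]
}}

```text
clock: 5.53
position: [567.4, -262.1, 46.5]
ee_rot: [-0.037, 0.999, 0.001, -0.004]
contact_force: [-7.5, -1.4, 6.6]
gripper_width: -0.1
grasp_force: 4.0
```

Call:
{"api": "send_rows", "payload": {
  "targets": [
    {"gripper": 1, "x": -0.2, "y": 0, "z": 0, "ax": 0, "ay": 0, "az": 0},
    {"gripper": 1, "x": -0.1, "y": 0, "z": 0, "ax": 0, "ay": 0, "az": 0},
    {"gripper": 1, "x": 0, "y": 0, "z": 0, "ax": 0, "ay": 0, "az": 0},
    {"gripper": 1, "x": 0, "y": 0, "z": 0, "ax": 0, "ay": 0, "az": 0}
  ]
}}

```text
clock: 5.87
position: [570.2, -261.9, 46.5]
ee_rot: [-0.037, 0.999, 0.001, -0.004]
contact_force: [-8.9, -1.0, 6.1]
gripper_width: -0.1
grasp_force: 4.2
```

Call:
{"api": "send_rows", "payload": {
  "targets": [
    {"gripper": 1, "x": 0.4, "y": 0, "z": 0, "ax": 0, "ay": 0, "az": 0},
    {"gripper": 1, "x": 0.5, "y": 0, "z": 0, "ax": 0, "ay": 0, "az": 0},
    {"gripper": 1, "x": 0.5, "y": 0, "z": 0, "ax": 0, "ay": 0, "az": 0},
    {"gripper": 1, "x": 0.5, "y": 0, "z": 0, "ax": 0, "ay": 0, "az": 0},
    {"gripper": 1, "x": 0.5, "y": 0, "z": 0, "ax": 0, "ay": 0, "az": 0}
  ]
}}

```text
clock: 6.28
position: [550.9, -263.6, 46.8]
ee_rot: [-0.038, 0.999, -0.0, 0.001]
contact_force: [-0.6, -0.8, 0.0]
gripper_width: -0.2
grasp_force: 0.0
```

Call:
{"api": "send_rows", "payload": {
  "targets": [
    {"gripper": 1, "x": 0.5, "y": 0, "z": 0, "ax": 0, "ay": 0, "az": 0},
    {"gripper": 1, "x": 0.5, "y": 0, "z": 0, "ax": 0, "ay": 0, "az": 0},
    {"gripper": 1, "x": 0, "y": 0, "z": 0, "ax": 0, "ay": 0, "az": 0}
  ]
}}

```text
clock: 6.53
position: [540.0, -264.1, 46.9]
ee_rot: [-0.038, 0.999, 0.0, 0.0]
contact_force: [-0.4, -0.1, 0.3]
gripper_width: -0.3
grasp_force: 0.0
```

```bash
cat > chk.py <<'E'
from h import *
import sys
p,w=cloud('side'); s=w.reshape(-1,3); s=s[np.isfinite(s).all(1)]
s=s[(abs(s[:,0]-560)<50)&(abs(s[:,1]+261)<26)&(s[:,2]>42)&(s[:,2]<73)]
print(np.histogram(s[:,0],bins=np.arange(510,612,4)))
cv2.imwrite(f'pics/{sys.argv[1]}.png',cv2.resize(p[140:320,100:340,::-1],(800,600)))
print(arm.read_state()['position'])
E
python3 chk.py s2
```

```text
(array([ 0,  0,  0,  0, 21, 32,  9, 15, 17,  1,  0,  0,  0, 73, 49, 24,  9,
        0,  0,  5,  2,  0,  0,  0,  0]), array([510, 514, 518, 522, 526, 530, 534, 538, 542, 546, 550, 554, 558,
       562, 566, 570, 574, 578, 582, 586, 590, 594, 598, 602, 606, 610]))
[ 540.46284597 -264.18450943   46.95011851]
```

View pics/s2.png

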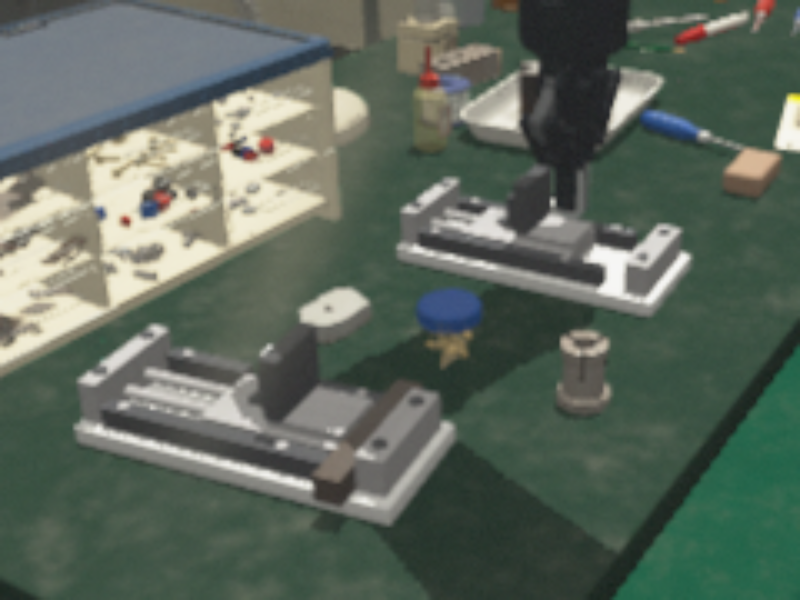

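The plate, at (530,200) in the crop, has moved from 534 to 564 mm and rests 30 mm open, with the fingers free of it. The loaded fixture and its bar are as before. I'll raise clear and hand in.

Call:
{"api": "send_rows", "payload": {
  "targets": [
    {"gripper": 1, "x": 0.3, "y": 0, "z": -2, "ax": 0, "ay": 0, "az": 0},
    {"gripper": 1, "x": 0, "y": 0, "z": -3, "ax": 0, "ay": 0, "az": 0},
    {"gripper": 1, "x": 0, "y": 0, "z": -3, "ax": 0, "ay": 0, "az": 0},
    {"gripper": 1, "x": 0, "y": 0, "z": -3, "ax": 0, "ay": 0, "az": 0},
    {"gripper": 1, "x": 0, "y": 0, "z": -2, "ax": 0, "ay": 0, "az": 0}
  ]
}}

```text
clock: 7.0
position: [539.0, -264.9, 180.3]
ee_rot: [-0.038, 0.999, -0.001, 0.002]
contact_force: [-0.2, -1.0, 0.6]
gripper_width: -0.0
grasp_force: 0.0
```

Call:
{"api": "send_rows", "payload": {
  "targets": [
    {"gripper": 1, "x": 0, "y": 0, "z": 0, "ax": 0, "ay": 0, "az": 0},
    {"gripper": 1, "x": 0, "y": 0, "z": 0, "ax": 0, "ay": 0, "az": 0},
    {"gripper": 1, "x": 0, "y": 0, "z": 0, "ax": 0, "ay": 0, "az": 0}
  ]
}}

```text
clock: 7.25
position: [537.0, -264.1, 176.0]
ee_rot: [-0.038, 0.999, 0.0, -0.0]
contact_force: [0.8, 0.2, -1.4]
gripper_width: -0.3
grasp_force: 0.0
```

```bash
python3 chk.py s3 && python3 -c "
from bench import arm
print(arm.job_done())"
```

```text
(array([ 0,  0,  0,  0,  0,  0,  0,  0,  0,  0,  0,  0,  0, 77, 45, 25, 11,
        0,  0,  4,  3,  0,  0,  0,  0]), array([510, 514, 518, 522, 526, 530, 534, 538, 542, 546, 550, 554, 558,
       562, 566, 570, 574, 578, 582, 586, 590, 594, 598, 602, 606, 610]))
[ 536.7369128  -264.11323292  175.48293885]
the job is handed in; nothing more can be done
None
```

The job is handed in: I pushed the empty fixture's slide to about 45 mm and released it, and it rests on the pin at about 30 mm; the arm is clear and touched only that plate.

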